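Hang the tin carrier on the spring scale

TASK

Weigh the tin: take the wire carrier that holds it by its black grip, lift it, and hang its open V-shaped wire in the dip of the spring scale's hook, so that tin and carrier hang level and free. Ease the weight over to the scale and let go only when the scale carries all of it, so that the hook neither drops nor springs back nor is pulled down to its end, and the carrier does not swing; leave the mug, the glass and the milk pitcher where they are.

Things in the scene. Friction and masses are not known exactly. Their poses are not given: they have to be found in the camera images.
- carrier: C-shaped carrier of 6 mm steel wire, upright, with a closed green food tin (75 mm across, 58 high) clipped fast in its cup (84 mm across, centre at x = 14.5 mm). Origin: underside, straight below the V-wire; z up. Stem at x = -82 mm rises to a level top bar at z = 165 mm. The centre of mass is within 3 mm of the vertical through the V. One rigid body, mass hidden: 0.16 to 0.9 kg
- grip_tab (a point): centre of the carrier's black plastic grip on the top bar: a block 26 mm along x, 10 mm thick along y (the way to pinch it), 28 mm high; at x = -55 mm, z = 165 mm in the carrier's frame. Axes as the carrier
- eye (a point): inside the carrier's open inverted V (under a riser from the top bar, at x = 0, in the y-z plane; apex at z = 131 mm, legs end at y = +-16 mm, z = 112 mm): the point where the axis of the hook's bar lies when seated, z = 120 mm in the carrier's frame. Axes as the carrier
- scale: spring scale fixed to the worktop: grey base plate 190 x 150 mm, 12 mm thick; white column 321 mm high, its front face 84 mm on the +x side of the hook's seat. Origin: on the worktop, straight below the seat; x points from hook to column, z up. Hang the carrier with its x along this x, its grip away from the column
- hook_seat (a point): bottom of the dip in the steel hook (axis of its 8 mm round bar), 230 mm above the worktop unloaded; it moves with the hook. The bar comes from the column towards the scale's -x, dips 10 mm at the seat (level for 8 mm, then slopes of about 40 degrees) and turns up to a free end 21 mm beyond the seat and 19 mm above it. Axes as the scale
- carriage (a joint): how far the hook has gone down, m: 0 unloaded, end stop at 0.077. The spring gives 180 N per m (1 N takes it 5.6 mm down) with little damping: if the carrier is let go while the fingers still carry it, press down or push sideways by more than about 0.4 N, the hook jumps
- mug: small white espresso cup with handle, 61 x 85 x 53 mm, bystander; origin under its centre
- glass: small clear glass, 46 mm across, 57 mm high, bystander; origin under its centre
- pitcher: steel milk pitcher, 90 x 118 x 108 mm, bystander; origin under its centre
Things that resemble listed ones, but are neither listed nor needed, are in the scene too. Of the things that look like the carrier, the smaller one is meant.

How it is judged:
By the outcome, as a careful person would: the job done as asked, in the order asked, and still so for the second after the job is handed in, with the robot touching nothing.
It also fails if it takes over 67 s, if anything falls off the work surface, if the arm or the gripper's body presses on something with over 40 N, if the wrist force passes 120 N, or if a joint passes its speed limit or range.

ROBOT

A 6-joint arm with a two-finger parallel gripper is mounted at the origin on a cart in front of the work surface, level with it; the furniture and walls round the work are solid. World frame = base frame: x ahead of the robot, y to its left, z up, the work surface at z = 0. Lengths are in m, angles in degrees, forces in N, time in s.
With the tool pointing down it reaches from about 0.2 to 0.875 m from the base axis. Payload 3.4 kg.
Tool frame: the origin (TCP) lies between the finger pads; the fingertips stand 11 mm ahead of it and the grasp point (between the pads) lies 8 mm behind it; z points along the fingers, y is the line along which they close (so a half turn about z gives the same grasp; the last joint's range is limited). The gripper opens to 94 mm and grips with 3 to 60 N. Pads are 16 mm wide; open, the fingers measure 119 mm over their backs; the gripper's body (75 mm by 177 mm) begins 78 mm behind the grasp point.
Start: joints at [-78.037, 15.808, 86.224, -0, 77.962, -6.933], TCP at [0.186, -0.544, 0.216] pointing down, gripper open.
Joint ranges: [-165.64, 165.64], [-43.16, 119.46], [12.63, 154.43], [-67.54, 247.53], [6.08, 155.33], [-154.97, 154.97]. Speed limits (degrees/s): [147.25, 147.25, 180, 180, 180, 180].

INTERFACE

Orientations are given as a 3x3 rotation matrix whose columns are the frame's x, y, z axes.
In Python, from workcell import sense, get_image, calibration, manip gives the robot as it stands.
- The arm moves only by the tool apply_moves, never from a script. Its arguments are lists of equal length, an entry for each row: "claw": the finger opening in mm, from 0 to 94; "travel": the shift along the tool's x, y, z in units of 60 mm (1.0 is 60 mm), a list of three; "yaw": the turn about the tool's z in units of 8 degrees (1.0 is 8 degrees). In form: {"claw": [claw, ...], "travel": [[tx, ty, tz], ...], "yaw": [yaw, ...]}. A call has 1 to 12 rows; each row shifts and turns the commanded pose from where the row before left it, along the tool's axes as they then stand; what a row does not reach is not made up. A row lasts 1/8 s, in which the tool goes at most 62.5 mm and 10.7 degrees, less where a joint would pass 70% of its speed; a pose out of reach is approached as far as the arm can. A call is refused whole if a number of a shift passes 1 or a number of a turn 1, either way. A call with a gripper value outside its range is refused whole. The fingers move at their own pace and stop on an object; "squeeze" is the grip in N (left out, the last holds). Time passes only in rows, so rows that do not move let the fingers close. It gives the time, the measured TCP pose, the force, the opening and the grip force at its end, in the units of the state.
- sense(): the state, without advancing time (a new reading comes with each control period).
- get_image(name): name is "scene" or "top" or "wrist"; returns the picture (400x640x3 uint8, red, green, blue); there is no depth.
- calibration(name): a dict with "fx", "fy", "cx", "cy" (pixels), "k1" (the pictures are not rectified: a ray, as slopes to the right and down, at radius r is drawn at 1 + k1 r^2 times it, then the intrinsics apply), "world_to_cam" (4x4, takes a point from world to camera coordinates). Camera axes: x right, y up, looking along -z (the intrinsics and any distortion apply to the point x, -y, -z); pixel columns grow to the right and rows downward; lengths in m; the calibration is good to about 2 mm. A picture is of the moment at which its call begins: read the wrist's pose just before it. calibration takes no time and is no camera call; for the wrist camera it gives the pose at the moment of the call.
- manip.close_job(): hands the job in; it is judged then, once.
The state is a dict: "clock": time; "joint_positions": joint angles; "dq": joint speeds; "joint_efforts": joint torques, N m; "eef_pos": TCP position; "orientation": TCP orientation; "wrist_force": force on the tool from outside, world axes, zero at the start; "ft_torque": the same for the moment, N m; "finger_gap": opening from 0.0 (shut) to 1.0 (fully open); "grip_force": force on a finger pad.
Only numpy, scipy, OpenCV 4.12 (cv2) and the standard library are available. Lean on these libraries where they do the work, as an engineer would, in place of code of your own. Each camera call takes 0.05 s, during which the arm holds its last target. There are 200 camera calls.

## Working session

There is one attempt and no reset: what is moved stays moved. The work goes in short steps, Python scripts to look and compute and a tool call to move; the robot and the scene stay as the last step left them, time stands still between calls to the robot, and variables do not carry over. Pictures are saved under pics/ and viewed, at most 10 in all, crops included, and the job is handed in when it is done.

Besides the shell and the picture viewer there is one more tool, called after "Request:" in YAML: its name, and indented under it one key for each argument. apply_moves: Moves the arm, as the interface text tells. Its arguments: {"type":"object","properties":{"claw":{"type":"array","items":{"type":"number"}},"travel":{"type":"array","items":{"type":"array","items":{"type":"number"}}},"yaw":{"type":"array","items":{"type":"number"}},"squeeze":{"type":"number"}},"required":["claw","travel","yaw"]}

```bash
ls; mkdir -p pics
python3 - <<'E'
from workcell import sense,get_image,calibration
import cv2,numpy as np
s=sense();print(s)
for n in("scene","top"):
    cv2.imwrite(f"pics/{n}0.png",get_image(n)[:,:,::-1]);c=calibration(n);print(n,c)
E
```

```text
pics
{'clock': 0.0, 'joint_positions': array([-7.80363947e+01,  1.58479501e+01,  8.62932408e+01, -3.09716312e-04,
        7.79629157e+01, -6.93325209e+00]), 'dq': array([-0.1369854 , -0.05571453,  0.03899289, -0.00424815, -0.1387088 ,
       -0.14515848]), 'joint_efforts': array([ 2.34349282e-04, -4.04574251e+01, -2.37225080e+01,  7.03662238e-02,
        3.46177071e-02, -1.12597220e-04]), 'eef_pos': array([ 0.18609798, -0.54347851,  0.21561524]), 'orientation': array([[ 9.46102798e-01,  3.23866253e-01, -3.81819098e-04],
       [ 3.23866407e-01, -9.46101155e-01,  1.77644120e-03],
       [ 2.14089865e-04, -1.80435437e-03, -9.99998349e-01]]), 'wrist_force': array([-0.05558711, -0.61451557, -0.04315794]), 'ft_torque': array([ 0.01720889, -0.03213412,  0.01179245]), 'grip_force': 0.0, 'finger_gap': 0.9949841532756628}
scene {'fx': 471.67709700914924, 'fy': 471.67709700914924, 'cx': 315.5786746928276, 'cy': 198.4255051719864, 'k1': -0.003834509839664198, 'world_to_cam': array([[-0.86903612, -0.49434458,  0.01999146,  0.5231677 ],
       [ 0.30280427, -0.49949221,  0.81167549, -0.3516588 ],
       [-0.3912618 ,  0.71142882,  0.58376642, -1.22256321],
       [ 0.        ,  0.        ,  0.        ,  1.        ]])}
top {'fx': 397.8761689122972, 'fy': 397.8761689122972, 'cx': 319.76742464074675, 'cy': 199.95423275966417, 'k1': -0.010653863091312941, 'world_to_cam': array([[-0.01943605, -0.99980387,  0.00380305, -0.04849589],
       [ 0.9828061 , -0.01840678,  0.18372089, -0.63098314],
       [-0.18361486,  0.00730847,  0.98297109, -1.08323731],
       [ 0.        ,  0.        ,  0.        ,  1.        ]])}
```

View pics/scene0.png

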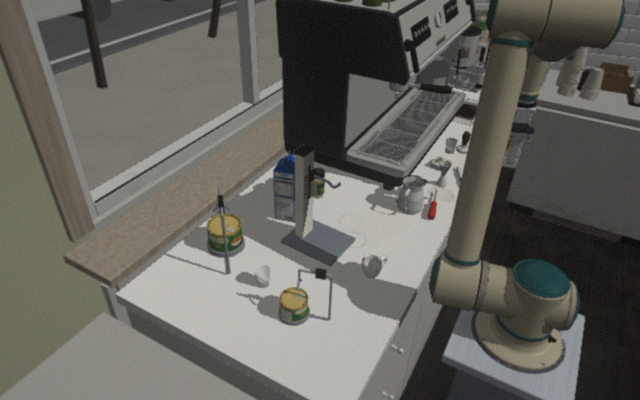

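View pics/top0.png

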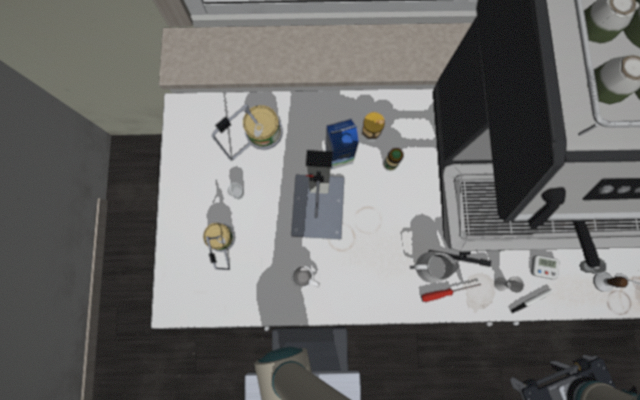

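Lookalikes for the carrier: the large carrier (top 260,125; scene 225,230) and the small carrier (top 217,237; scene 294,305). By the description I choose the small one. Next I check it and the hook in a close crop mosaic.

```bash
cat > h.py <<'E'
import numpy as np,cv2
from workcell import sense,get_image,calibration
def ray(c,u,v):
    q=np.array([(u-c['cx'])/c['fx'],(v-c['cy'])/c['fy']]);p=q.copy()
    for _ in range(5): p=q/(1+c['k1']*(p@p))
    W=c['world_to_cam'];R=W[:3,:3];d=R.T@np.array([p[0],-p[1],-1.]);return -R.T@W[:3,3],d/np.linalg.norm(d)
def plane(c,u,v,z):
    o,d=ray(c,u,v);return o+d*(z-o[2])/d[2]
def tri(c1,p1,c2,p2):
    o1,d1=ray(c1,*p1);o2,d2=ray(c2,*p2)
    t=np.linalg.lstsq(np.c_[d1,-d2],o2-o1,rcond=None)[0];a=o1+t[0]*d1;b=o2+t[1]*d2
    return (a+b)/2,np.linalg.norm(a-b)
def proj(c,P):
    p=c['world_to_cam'][:3,:3]@np.asarray(P)+c['world_to_cam'][:3,3];x,y=p[0]/-p[2],-p[1]/-p[2];k=1+c['k1']*(x*x+y*y)
    return np.array([c['cx']+c['fx']*x*k,c['cy']+c['fy']*y*k])
E
python3 - <<'E'
from h import *
a=cv2.imread('pics/scene0.png');b=cv2.imread('pics/top0.png')
def crop(i,x,y,w,h): return cv2.resize(i[y:y+h,x:x+w],(400,300),interpolation=cv2.INTER_CUBIC)
m=np.vstack([np.hstack([crop(a,260,255,100,75),crop(b,180,205,80,60)]),np.hstack([crop(a,275,140,100,75)*1,crop(b,280,150,80,60)])])
m=np.clip(m*1.5,0,255).astype('uint8')
cv2.imwrite('pics/m0.png',m)
E
```

```text
(no output)
```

View pics/m0.png

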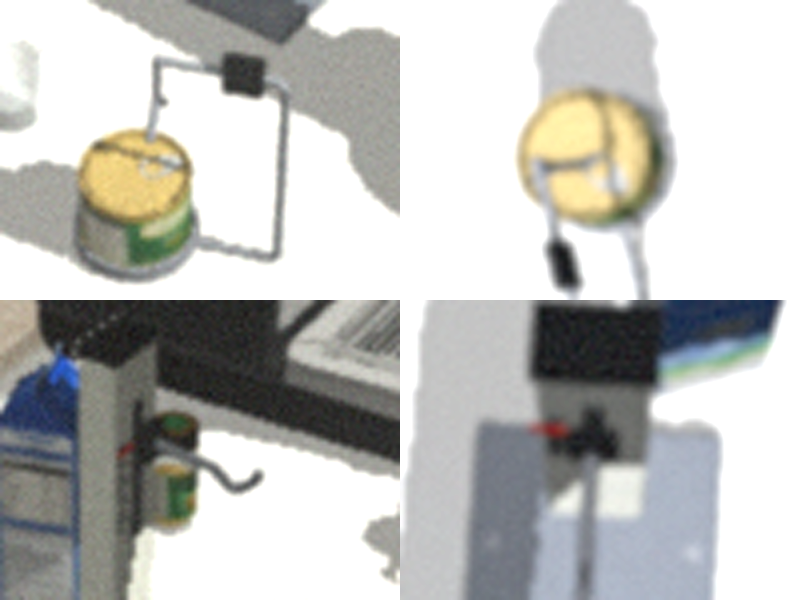

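The crops confirm the small carrier, with the tin held fast. Its grip is at scene (320.8,273.8) and top (212.4,258). The hook's dip is at scene (333.8,186), and its bar runs along top column ~317.6.

Run:
```python
from h import *
np.set_printoptions(precision=4,suppress=True)
S=calibration('scene');T=calibration('top')
print('grip',tri(S,(320.75,273.75),T,(212.4,258)), plane(S,320.75,273.75,.165),plane(T,212.4,258,.165))
print('tin top', plane(S,260+135/4,255+175/4,.061),plane(T,218.4,236,.061))
print('riser/bar corner',plane(S,260+158/4,255+62/4,.165),plane(T,208,239,.165))
print('stem top',plane(S,260+285/4,255+85/4,.165),'stem foot',plane(S,260+277/4,255+257/4,.003))
print('hook seat S z.23',plane(S,333.75,185.5,.23),'tip',plane(S,339.7,183.7,.249))
print('hook top line',plane(T,317.6,185,.24),plane(T,317,208,.235))
b=get_image('top'); hsv=cv2.cvtColor(b,cv2.COLOR_RGB2HSV)
# base plate
g=b.astype(int);m=((g.max(2)<140)&(g.max(2)>50)&(g[...,2]>g[...,0]+5)).astype('uint8');m[:, :285]=0;m[:,352:]=0;m[:165]=0;m[245:]=0
m=cv2.morphologyEx(m,cv2.MORPH_CLOSE,np.ones((9,9)))
cs=max(cv2.findContours(m,0,2)[0],key=cv2.contourArea);ap=cv2.boxPoints(cv2.minAreaRect(cs));print(ap)
print(np.array([plane(T,*p,.012) for p in ap]))
```

```text
grip (array([0.4672, 0.2155, 0.1636]), np.float64(0.0026235653847211065)) [0.4678 0.217  0.165 ] [0.4659 0.2146 0.165 ]
tin top [0.5324 0.2395 0.061 ] [0.5316 0.2268 0.061 ]
riser/bar corner [0.5183 0.234  0.165 ] [0.5141 0.2272 0.165 ]
stem top [0.4417 0.2113 0.165 ] stem foot [0.4422 0.208  0.003 ]
hook seat S z.23 [ 0.5781 -0.0541  0.23  ] tip [ 0.5556 -0.0456  0.249 ]
hook top line [ 0.633  -0.0546  0.24  ] [ 0.5774 -0.0522  0.235 ]
[[290.8653 235.6933]
 [294.4937 163.1247]
 [343.9202 165.596 ]
 [340.2918 238.1646]]
[[ 0.5334  0.0261  0.012 ]
 [ 0.754   0.0138  0.012 ]
 [ 0.7435 -0.1363  0.012 ]
 [ 0.5234 -0.1189  0.012 ]]
```

Request:
apply_moves:
  claw: [60,60,60,60,60,60,60,60,60,60,60,60]
  travel:
    - [0.61,-0.75,-0.1]
    - [0.61,-0.75,-0.1]
    - [0.61,-0.75,-0.1]
    - [0.61,-0.75,-0.1]
    - [0.61,-0.75,-0.1]
    - [0.61,-0.75,-0.1]
    - [0.61,-0.75,-0.1]
    - [0.61,-0.75,-0.1]
    - [0.61,-0.75,-0.1]
    - [0.61,-0.75,-0.1]
    - [0.61,-0.75,-0.1]
    - [0.3,-0.6,0]
  yaw: [0,0,0,0,0,0,0,0,0,0,0,0.45]
  squeeze: 60

```text
clock: 1.65
eef_pos: [0.413, 0.0969, 0.2827]
orientation: [[0.965, 0.264, 0.001], [0.264, -0.965, 0.0], [0.001, 0.0, -1.0]]
wrist_force: [0.5, -0.2, 0.0]
finger_gap: 0.639
grip_force: 0.0
```

Run:
```python
from h import *
np.set_printoptions(precision=4,suppress=True)
s=sense();print(s['eef_pos'],s['orientation'],s['joint_positions'])
w=calibration('wrist');W=w['world_to_cam'];print('cam pos',-W[:3,:3].T@W[:3,3],-W[2,:3])
import pickle;pickle.dump(w,open('w1.pkl','wb'))
cv2.imwrite('pics/w1.png',get_image('wrist')[:,:,::-1])
```

```text
[0.413  0.0969 0.2827] [[ 0.9645  0.2639  0.0011]
 [ 0.2639 -0.9645  0.0002]
 [ 0.0011  0.     -1.    ]] [ 3.7862  0.5204 95.535   0.0099 83.8819 78.4814]
cam pos [0.4905 0.1183 0.4506] [-0.2668 -0.073  -0.961 ]
```

View pics/w1.png

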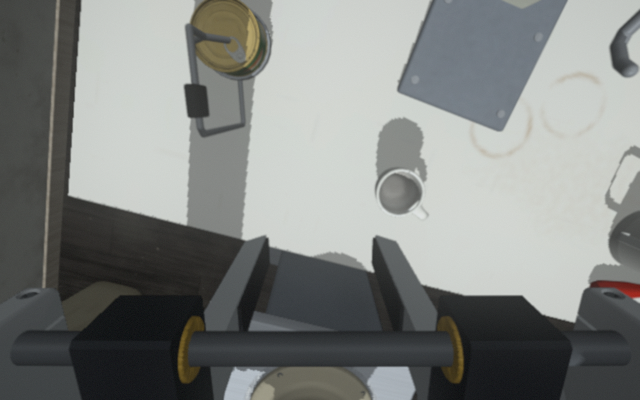

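The wrist view shows the grip at (197,100), the tin at (228,38), the plate's front edge running (400,91)–(501,130), and the hook end at the right edge (~625,70).

Run:
```python
from h import *
import pickle
np.set_printoptions(precision=4,suppress=True)
w=pickle.load(open('w1.pkl','rb'));S=calibration('scene')
im=cv2.imread('pics/w1.png');g=im.max(2)
m=(g<60).astype('uint8');m[:,:175]=0;m[:,220:]=0;m[:70]=0;m[125:]=0
m=cv2.morphologyEx(m,cv2.MORPH_OPEN,np.ones((5,5)))
c=max(cv2.findContours(m,0,2)[0],key=cv2.contourArea);r=cv2.minAreaRect(c);print(r)
b=cv2.boxPoints(r);print(np.array([plane(w,*p,.172) for p in b]))
print('grip',plane(w,*r[0],.168),tri(w,r[0],S,(320.75,273.75)))
print('bar pts',plane(w,190,28,.168),plane(w,202,133,.168))
a=plane(w,400,91,.012);d=plane(w,501,130,.012);print('plate',a,d,np.degrees(np.arctan2(-(a-d)[0],(a-d)[1])))
print('hook proj',proj(w,[.5781,-.0541,.23]),proj(w,[.5556,-.0456,.249]))
```

```text
((196.47525024414062, 100.25247955322266), (32.23920440673828, 19.40322494506836), 84.2894058227539)
[[0.4778 0.2257 0.172 ]
 [0.4832 0.2112 0.172 ]
 [0.4596 0.2044 0.172 ]
 [0.4539 0.2193 0.172 ]]
grip [0.4685 0.2166 0.168 ] (array([0.468 , 0.2174, 0.1653]), np.float64(0.000651931984325704))
bar pts [0.52   0.2303 0.168 ] [0.4437 0.2078 0.168 ]
plate [0.5345 0.0269 0.012 ] [ 0.5239 -0.1149  0.012 ] -4.292350369006215
hook proj [630.9698  40.4596] [627.6846  71.292 ]
```

Request:
apply_moves:
  claw: [50,50,50,50,50,50,50,50,50]
  travel:
    - [0.5,-0.6,0]
    - [0.5,-0.6,0]
    - [0.4,-0.5,0]
    - [0,0,0.5]
    - [0,0,0.5]
    - [0,0,0.5]
    - [0,0,0.4]
    - [0,0,0.2]
    - [0,0,0]
  yaw: [-0.1,0,0,0,0,0,0,0,0]

```text
clock: 2.82
eef_pos: [0.4648, 0.2153, 0.1559]
orientation: [[0.961, 0.277, -0.002], [0.277, -0.961, -0.001], [-0.002, 0.0, -1.0]]
wrist_force: [0.7, 0.7, 0.4]
finger_gap: 0.531
grip_force: 0.0
```

Run:
```python
from h import *
s=sense();print(s['eef_pos'],s['wrist_force'],s['ft_torque'])
im=get_image('wrist');s2=sense();print(s2['wrist_force'],s2['ft_torque'])
cv2.imwrite('pics/w2.png',im[:,:,::-1])
```

```text
[0.46482918 0.21526568 0.15585726] [0.73071505 0.66024372 0.40049174] [0.02083347 0.03936466 0.03496952]
[0.29623264 0.74693372 0.69108513] [ 0.00937608 -0.02386847  0.05217062]
```

View pics/w2.png

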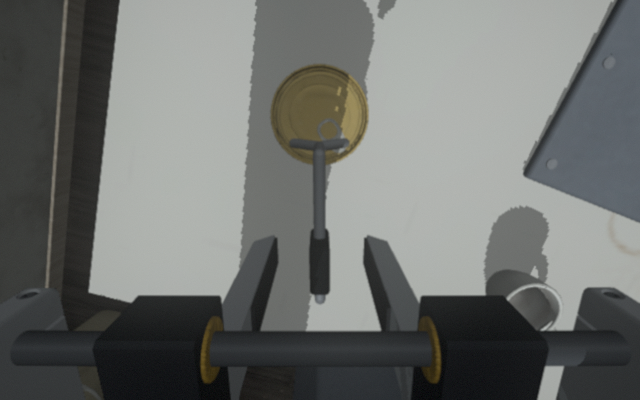

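The fingers straddle the grip at (319,262), with the bar straight along the tool axis. I close, then lift slowly.

Request:
apply_moves:
  claw: [50,0,0,0,0,0,0,0]
  travel:
    - [0.05,0.0,0]
    - [0,0,0]
    - [0,0,0]
    - [0,0,0]
    - [0,0,0]
    - [0,0,0]
    - [0,0,0]
    - [0,0,0]
  yaw: [0,0,0,0,0,0,0,0]
  squeeze: 60

```text
clock: 3.88
eef_pos: [0.468, 0.2166, 0.1564]
orientation: [[0.961, 0.277, -0.0], [0.277, -0.961, 0.0], [0.0, -0.0, -1.0]]
wrist_force: [-0.7, 0.7, -0.5]
finger_gap: 0.101
grip_force: 60.0
```

Request:
apply_moves:
  claw: [0,0,0,0,0,0,0,0]
  travel:
    - [0,0,-0.05]
    - [0,0,-0.1]
    - [0,0,-0.2]
    - [0,0,-0.2]
    - [0,0,-0.15]
    - [0,0,-0.1]
    - [0,0,0]
    - [0,0,0]
  yaw: [0,0,0,0,0,0,0,0]

```text
clock: 4.88
eef_pos: [0.4678, 0.2163, 0.2041]
orientation: [[0.961, 0.277, -0.001], [0.277, -0.961, -0.0], [-0.001, 0.0, -1.0]]
wrist_force: [-1.0, -0.6, -4.7]
finger_gap: 0.103
grip_force: 60.0
```

Run:
```python
from h import *
np.set_printoptions(precision=4,suppress=True)
c=calibration('wrist');S=calibration('scene');F=[]
a=get_image('wrist')
for _ in range(7):
    s=sense();F.append(np.r_[s['wrist_force'],s['ft_torque']]);b=get_image('scene')
print(np.mean(F,0),np.std(F,0),s['eef_pos'],s['finger_gap'],s['grip_force'])
x=proj(S,s['eef_pos']).astype(int);print(x)
bb=cv2.resize(b[x[1]-30:x[1]+90,x[0]-80:x[0]+80],(800,600),interpolation=cv2.INTER_CUBIC)
m=np.hstack([cv2.resize(bb,(400,300)),cv2.resize(a,(400,300))])
cv2.imwrite('pics/l1.png',np.clip(m*1.4,0,255).astype('uint8')[:,:,::-1])
```

```text
[-0.1618 -0.2693 -4.8578 -0.0694  0.2406 -0.0019] [0.3846 0.5208 0.6634 0.0258 0.0241 0.0344] [0.468  0.2164 0.2042] 0.10594246412630368 59.9969619512558
[321 261]
```

View pics/l1.png

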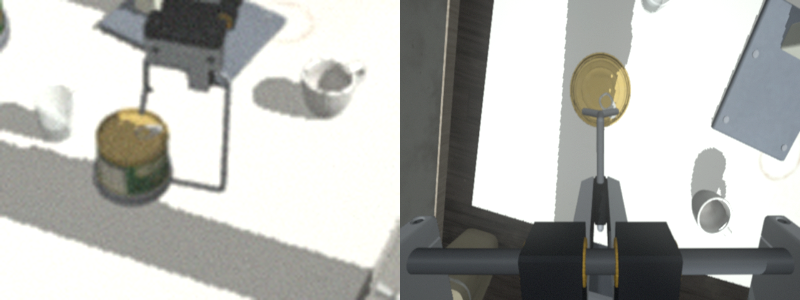

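The tin hangs level in the grip; the weight is about 4.9 N, which means about 27 mm of hook travel. Next: lift and turn, then stage in front of the hook.

Request:
apply_moves:
  claw: [0,0,0,0,0,0,0]
  travel:
    - [0,0,-0.15]
    - [0,0,-0.3]
    - [0,0,-0.4]
    - [0,0,-0.4]
    - [0,0,-0.3]
    - [0,0,-0.15]
    - [0,0,0]
  yaw: [0.2,0.5,0.6,0.6,0.45,0.2,0]

```text
clock: 6.15
eef_pos: [0.4684, 0.2165, 0.3071]
orientation: [[0.997, -0.075, 0.001], [-0.075, -0.997, 0.001], [0.001, -0.001, -1.0]]
wrist_force: [0.1, 0.3, -4.7]
finger_gap: 0.104
grip_force: 60.0
```

Request:
apply_moves:
  claw: [0,0,0,0,0,0,0,0,0,0,0,0]
  travel:
    - [-0.07,0.15,0]
    - [-0.07,0.35,0]
    - [-0.07,0.5,0]
    - [-0.07,0.6,0]
    - [-0.07,0.6,0]
    - [-0.07,0.6,0]
    - [-0.07,0.55,0]
    - [-0.07,0.4,0]
    - [-0.07,0.3,0]
    - [-0.07,0.2,0]
    - [-0.04,0.1,0]
    - [0,0,0]
  yaw: [0,0,0,0,0,0,0,0,0,0,0,0]

```text
clock: 7.65
eef_pos: [0.4039, -0.0406, 0.3064]
orientation: [[0.997, -0.076, 0.0], [-0.076, -0.997, 0.0], [0.0, -0.0, -1.0]]
wrist_force: [0.6, -0.9, -3.9]
finger_gap: 0.101
grip_force: 60.0
```

Run:
```python
from h import *
np.set_printoptions(precision=4,suppress=True)
S=calibration('scene');s=sense();w=calibration('wrist')
import pickle;pickle.dump((w,s),open('w3.pkl','wb'))
a=get_image('wrist');b=get_image('scene')
p=s['eef_pos'];print(p,s['orientation'][:,0],s['joint_positions'])
u=np.array([.9972,-.0749,0]);e=p+.055*u-[0,0,.037];seat=np.array([.5781,-.0541,.23]);print('eye->seat along/lat',(seat-e)@u,(seat-e)@np.array([-u[1],u[0],0]),proj(w,seat),proj(S,e))
cv2.imwrite('pics/w3.png',a[:,:,::-1]);cv2.imwrite('pics/s3.png',b[:,:,::-1])
bb=cv2.resize(b[145:265,255:415],(400,300),interpolation=cv2.INTER_CUBIC)
cv2.imwrite('pics/m3.png',np.clip(1.4*np.hstack([bb,cv2.resize(a,(400,300))]),0,255).astype('uint8')[:,:,::-1])
```

```text
[ 0.4039 -0.0406  0.3064] [ 0.9971 -0.0756  0.0001] [-15.597   -1.6203  94.3622   0.0072  87.2563  78.7408]
eye->seat along/lat 0.11973901016757028 -0.0003733064990051344 [320.6307 -49.7476] [371.7478 187.9703]
```

View pics/m3.png

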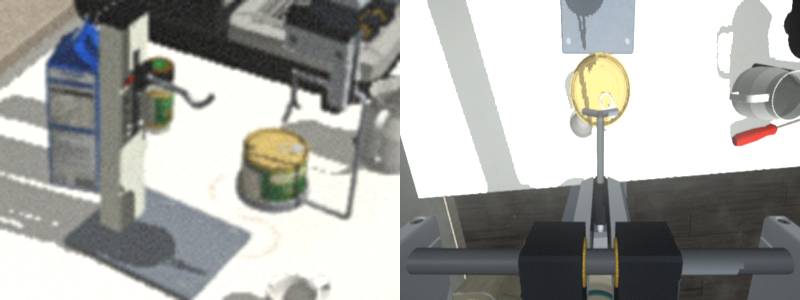

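The carrier is level at the stage, with the V at scene ~(371.8,185). The plate edges run parallel to the tool axis. I advance 70 mm and raise 4 mm for the close look at the hook.

Request:
apply_moves:
  claw: [0,0,0,0,0,0,0,0]
  travel:
    - [0.05,0,-0.03]
    - [0.15,0,-0.04]
    - [0.25,0,0]
    - [0.25,0,0]
    - [0.2,0,0]
    - [0.15,0,0]
    - [0.1,0,0]
    - [0,0,0]
  yaw: [0,0,0,0,0,0,0,0]

```text
clock: 8.75
eef_pos: [0.4732, -0.0457, 0.3105]
orientation: [[0.997, -0.075, -0.0], [-0.075, -0.997, -0.0], [-0.0, 0.0, -1.0]]
wrist_force: [-0.2, 1.0, -4.8]
finger_gap: 0.101
grip_force: 60.0
```

Run:
```python
from h import *
np.set_printoptions(precision=4,suppress=True)
S=calibration('scene');s=sense();w=calibration('wrist')
import pickle;pickle.dump((w,s),open('w4.pkl','wb'))
a=get_image('wrist');b=get_image('scene')
p=s['eef_pos'];print(p,s['orientation'][:,0])
seat=np.array([.5781,-.0541,.23]);print(proj(w,seat),proj(w,p+[.055,-.004,-.026]))
cv2.imwrite('pics/w4.png',a[:,:,::-1]);cv2.imwrite('pics/s4.png',b[:,:,::-1])
bb=cv2.resize(b[160:235,300:400],(400,300),interpolation=cv2.INTER_CUBIC)
aa=cv2.resize(a[0:180,200:440],(400,300),interpolation=cv2.INTER_CUBIC)
cv2.imwrite('pics/m4.png',np.clip(1.4*np.hstack([bb,aa]),0,255).astype('uint8')[:,:,::-1])
```

```text
[ 0.4732 -0.0457  0.3105] [ 0.9972 -0.075  -0.0004]
[320.889   68.9671] [319.9792 151.3196]
```

View pics/m4.png

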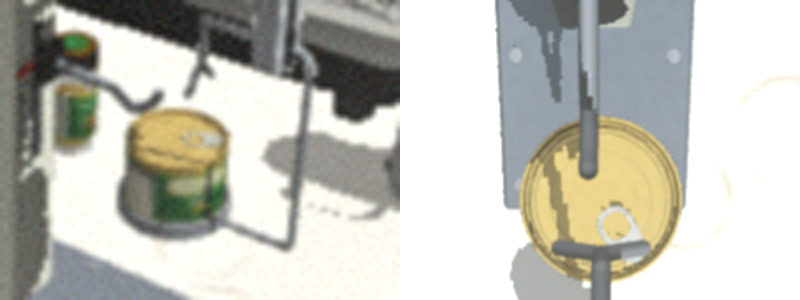

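The close view shows the hook bar at wrist column ~313.4 with its tip at (313.4,102); the V is centred at column 320.3, row ~150. In the scene view the hook tip is at (339.5,183.5) and the dip at (332.5,186).

Run:
```python
from h import *
import pickle
np.set_printoptions(precision=4,suppress=True)
w,s=pickle.load(open('w4.pkl','rb'));S=calibration('scene');T=calibration('top')
X=s['orientation'][:,0];Y=s['orientation'][:,1];p=s['eef_pos']
a=cv2.imread('pics/w4.png');g=cv2.cvtColor(a,cv2.COLOR_BGR2HSV)
m=((g[...,1]<70)).astype('uint8')   # grey on gold tin
for r in (76,82,88,94,98,101,103,105,107): 
    x=np.where(m[r,300:330])[0]+300; print(r,x.min() if len(x) else 0,x.max() if len(x) else 0,end=' | ')
for r in (10,20,30,40,50): 
    row=a[r,295:335].max(1).astype(int);print('\n',r,row)
tip=(313.4,102)
P,e=tri(w,tip,S,(339.5,183.5));print('tip tri',P,e,'plane',plane(w,*tip,.251))
for z,n,q in((.251,'tip',plane(w,*tip,.251)),(.24,'bar',plane(w,313.4,20,.24)),(0,'V',plane(w,320.3,151,p[2]-.026+.003)),(0,'seatS',plane(S,332.5,186,.23)),(0,'tri',P)): print(n,q,'toolx',(q-p)@X*1e3,'tooly',(q-p)@Y*1e3)
```

```text
76 307 318 | 82 308 318 | 88 307 318 | 94 308 318 | 98 307 318 | 101 307 318 | 103 308 317 | 105 309 316 | 107 0 0 | 
 10 [ 67  65  64  65  66  64  66  63  65  63  61  68  84 102 119 130 134 141
 138 135 128 119 111  93  69  62  61  63  65  64  63  64  62  62  62  64
  74  90 109 133]

 20 [ 84  96 114 122 123 122 124 124 123 124 121 112  88 101 117 129 136 140
 139 136 130 120 111 104 107 121 122 123 125 124 123 123 122 121 122 123
 122 122 122 124]

 30 [ 97 119 125 124 124 123 123 121 122 124 121 109  84  90 116 128 135 141
 140 136 129 120 111 102 103 117 121 121 122 121 122 122 121 122 122 122
 121 123 122 123]

 40 [ 84  97 119 122 124 124 123 122 122 125 122 110  83  78 101 126 136 141
 141 135 130 121 113 100 103 119 121 123 121 123 123 124 123 123 121 123
 122 123 122 121]

 50 [ 97 117 122 123 123 119 122 122 122 122 123 112  89  69  64  63  69  98
 128 133 126 120 112 102 106 119 123 123 123 123 125 125 124 125 123 123
 123 123 123 123]
tip tri [ 0.5566 -0.0473  0.2483] 0.000762341170470874 plane [ 0.5563 -0.0475  0.251 ]
tip [ 0.5563 -0.0475  0.251 ] toolx 82.94480935242186 tooly -4.460787255220681
bar [ 0.6069 -0.0514  0.24  ] toolx 133.7816640838504 tooly -4.399063523477396
V [ 0.5288 -0.05    0.2875] toolx 55.73237714093338 tooly 0.04849228094934234
seatS [ 0.5799 -0.0499  0.23  ] toolx 106.76663980845471 tooly -3.82056591493808
tri [ 0.5566 -0.0473  0.2483] toolx 83.3063741568105 tooly -4.699342018754641
```

Request:
apply_moves:
  claw: [0,0,0,0,0,0,0,0,0,0,0,0]
  travel:
    - [0,-0.073,0]
    - [0.05,0,0]
    - [0.12,0,0]
    - [0.17,0,0]
    - [0.17,0,0]
    - [0.15,0,0]
    - [0.1,0,0]
    - [0.065,0,0]
    - [0,0,0.1]
    - [0,0,0.2]
    - [0,0,0.1]
    - [0,0,0]
  yaw: [0,0,0,0,0,0,0,0,0,0,0,0]

```text
clock: 10.35
eef_pos: [0.522, -0.0449, 0.2858]
orientation: [[0.997, -0.075, -0.002], [-0.075, -0.997, 0.0], [-0.002, -0.0, -1.0]]
wrist_force: [0.1, -0.3, -4.9]
finger_gap: 0.102
grip_force: 60.0
```

Run:
```python
from h import *
np.set_printoptions(precision=4,suppress=True)
s=sense();w=calibration('wrist')
import pickle;pickle.dump((w,s),open('w5.pkl','wb'))
a=get_image('wrist');b=get_image('scene')
print(s['eef_pos'],s['orientation'][:,0])
cv2.imwrite('pics/w5.png',a[:,:,::-1]);cv2.imwrite('pics/s5.png',b[:,:,::-1])
bb=cv2.resize(b[155:230,290:390],(400,300),interpolation=cv2.INTER_CUBIC)
aa=cv2.resize(a[60:180,240:400],(400,300),interpolation=cv2.INTER_CUBIC)
cv2.imwrite('pics/m5.png',np.clip(1.4*np.hstack([bb,aa]),0,255).astype('uint8')[:,:,::-1])
```

```text
[ 0.522  -0.0449  0.2858] [ 0.9972 -0.0751 -0.0019]
```

View pics/m5.png

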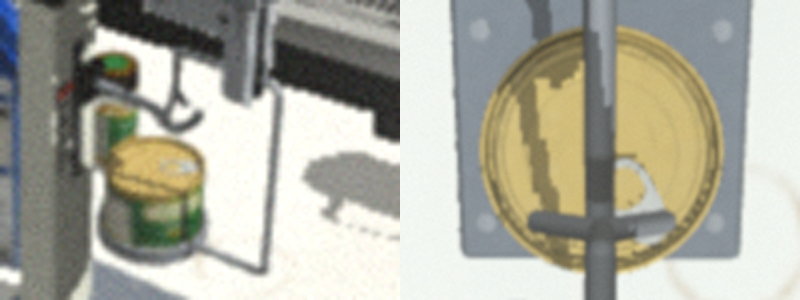

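The V is centred laterally on the bar (wrist crop col ~600) and sits over the dip in the scene view (col ~176). I lower it to contact and begin the transfer.

Request:
apply_moves:
  claw: [0,0,0,0,0,0,0,0,0,0,0,0]
  travel:
    - [0,0,0.08]
    - [0,0,0.1]
    - [0,0,0.05]
    - [0,0,0.03]
    - [0,0,0.03]
    - [0,0,0.03]
    - [0,0,0.03]
    - [0,0,0.03]
    - [0,0,0.03]
    - [0,0,0.03]
    - [0,0,0.03]
    - [0,0,0]
  yaw: [0,0,0,0,0,0,0,0,0,0,0,0]

```text
clock: 11.95
eef_pos: [0.5228, -0.0449, 0.2584]
orientation: [[0.997, -0.075, 0.0], [-0.075, -0.997, 0.0], [0.0, -0.0, -1.0]]
wrist_force: [0.2, 1.0, -3.9]
finger_gap: 0.101
grip_force: 60.0
```

```bash
cat > f.py <<'E'
from h import *
import sys
np.set_printoptions(precision=3,suppress=True)
def F(n):
    f=[];[(f.append(np.r_[sense()['wrist_force'],sense()['ft_torque']]),get_image('scene')) for _ in range(n)];f=np.array(f);s=sense()
    print('F',f.mean(0),'+-',f.std(0)/n**.5,s['eef_pos'],s['clock']);return f.mean(0)
if __name__=='__main__':
    F(int(sys.argv[1]))
E
python3 f.py 12
```

```text
F [ 0.067  0.953 -3.583  0.214  0.174  0.053] +- [0.149 0.108 0.141 0.012 0.005 0.008] [ 0.523 -0.045  0.258] 12.55
```

The scale carries about 1.3 N, but there's a +y side force of about 0.95 N, so the bar bears on one leg. I nudge +y.

Request:
apply_moves:
  claw: [0,0,0,0]
  travel:
    - [0,-0.015,0]
    - [0,-0.015,0]
    - [0,0,0]
    - [0,0,0]
  yaw: [0,0,0,0]

```text
clock: 13.05
eef_pos: [0.5229, -0.0439, 0.2585]
orientation: [[0.997, -0.075, 0.0], [-0.075, -0.997, -0.001], [0.0, 0.001, -1.0]]
wrist_force: [-1.1, -2.1, -4.1]
finger_gap: 0.106
grip_force: 60.0
```

```bash
python3 f.py 12
```

```text
F [-0.285 -3.257 -3.218 -0.703  0.205 -0.187] +- [0.155 0.23  0.122 0.034 0.009 0.009] [ 0.523 -0.044  0.258] 13.65
```

Request:
apply_moves:
  claw: [0,0,0,0,0,0,0,0,0,0,0]
  travel:
    - [0,0.012,0]
    - [0,0.011,0]
    - [0,0,0.03]
    - [0,0,0.03]
    - [0,0,0.03]
    - [0,0,0.03]
    - [0,0,0.03]
    - [0,0,0.03]
    - [0,0,0.03]
    - [0,0,0.02]
    - [0,0,0]
  yaw: [0,0,0,0,0,0,0,0,0,0,0]

```text
clock: 15.02
eef_pos: [0.5228, -0.0444, 0.2447]
orientation: [[0.997, -0.075, 0.0], [-0.075, -0.997, 0.0], [0.0, -0.0, -1.0]]
wrist_force: [-0.2, -0.4, -0.7]
finger_gap: 0.101
grip_force: 60.0
```

```bash
python3 f.py 16
```

```text
F [-0.148  0.398 -1.045  0.138  0.094  0.018] +- [0.134 0.137 0.112 0.012 0.009 0.006] [ 0.523 -0.045  0.245] 15.825
```

Request:
apply_moves:
  claw: [0,0,0,0,0,0,0]
  travel:
    - [0,-0.004,0.02]
    - [0,0,0.02]
    - [0,0,0.02]
    - [0,0,0.02]
    - [0,0,0.01]
    - [0,0,0]
    - [0,0,0]
  yaw: [0,0,0,0,0,0,0]

```text
clock: 16.7
eef_pos: [0.5228, -0.0445, 0.2393]
orientation: [[0.997, -0.075, 0.0], [-0.075, -0.997, -0.0], [0.0, 0.0, -1.0]]
wrist_force: [-0.7, 0.1, 0.8]
finger_gap: 0.105
grip_force: 60.0
```

```bash
python3 f.py 30
```

```text
F [-0.219  0.094  0.103  0.05   0.079  0.013] +- [0.079 0.078 0.104 0.006 0.006 0.005] [ 0.523 -0.044  0.239] 18.2
```

Request:
apply_moves:
  claw: [0,0,0,0]
  travel:
    - [-0.004,-0.002,0]
    - [0,0,0]
    - [0,0,0]
    - [0,0,0]
  yaw: [0,0,0,0]

```text
clock: 18.7
eef_pos: [0.5227, -0.0443, 0.2393]
orientation: [[0.997, -0.075, 0.0], [-0.075, -0.997, -0.0], [0.0, 0.0, -1.0]]
wrist_force: [-0.3, -0.3, -0.6]
finger_gap: 0.1
grip_force: 60.0
```

```bash
python3 f.py 30
python3 - <<'E'
from h import *
a=get_image('wrist');b=get_image('scene')
bb=cv2.resize(b[155:230,290:390],(400,300),interpolation=cv2.INTER_CUBIC)
aa=cv2.resize(a[60:180,240:400],(400,300),interpolation=cv2.INTER_CUBIC)
cv2.imwrite('pics/m6.png',np.clip(1.4*np.hstack([bb,aa]),0,255).astype('uint8')[:,:,::-1])
E
```

```text
F [ 1.    -0.592  0.084 -0.103 -0.19  -0.03 ] +- [0.11  0.087 0.094 0.007 0.014 0.006] [ 0.523 -0.044  0.239] 20.2
```

View pics/m6.png

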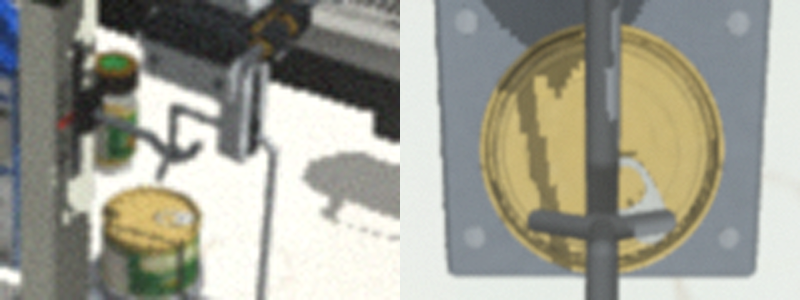

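The V sits in the hook's dip at crop (172,150). Only small side forces are left, so I trim them.

Request:
apply_moves:
  claw: [0,0,0]
  travel:
    - [0.003,0.0014,0]
    - [0,0,0]
    - [0,0,0]
  yaw: [0,0,0]

```text
clock: 20.68
eef_pos: [0.5226, -0.0443, 0.2392]
orientation: [[0.997, -0.075, -0.0], [-0.075, -0.997, -0.0], [-0.0, 0.0, -1.0]]
wrist_force: [1.0, -1.0, 1.1]
finger_gap: 0.103
grip_force: 60.0
```

```bash
python3 f.py 30
```

```text
F [ 1.017 -0.429  0.016 -0.08  -0.247 -0.029] +- [0.084 0.09  0.083 0.007 0.005 0.006] [ 0.523 -0.044  0.239] 22.175
```

Request:
apply_moves:
  claw: [0,0,0]
  travel:
    - [0.004,0.0015,0]
    - [0,0,0]
    - [0,0,0]
  yaw: [0,0,0]

```text
clock: 22.55
eef_pos: [0.5228, -0.0444, 0.2392]
orientation: [[0.997, -0.075, -0.0], [-0.075, -0.997, 0.0], [-0.0, -0.0, -1.0]]
wrist_force: [0.9, 0.4, 0.4]
finger_gap: 0.103
grip_force: 60.0
```

```bash
python3 f.py 24
```

```text
F [-0.23  -0.003  0.057  0.021  0.031 -0.001] +- [0.123 0.086 0.088 0.005 0.014 0.007] [ 0.523 -0.044  0.239] 23.75
```

Net force is within about 0.2 N on all axes. I soften the grip and then open.

Request:
apply_moves:
  claw: [0,0,0]
  travel:
    - [0,0,0]
    - [0,0,0]
    - [0,0,0]
  yaw: [0,0,0]
  squeeze: 3

```text
clock: 24.12
eef_pos: [0.5229, -0.0444, 0.2392]
orientation: [[0.997, -0.075, -0.0], [-0.075, -0.997, -0.0], [-0.0, 0.0, -1.0]]
wrist_force: [-0.7, -0.4, -0.2]
finger_gap: 0.108
grip_force: 3.0
```

```bash
python3 f.py 20
```

```text
F [-0.756  0.196 -0.128  0.095  0.164  0.005] +- [0.098 0.089 0.14  0.008 0.009 0.005] [ 0.523 -0.044  0.239] 25.125
```

Request:
apply_moves:
  claw: [0,0,0]
  travel:
    - [-0.002,-0.001,0]
    - [0,0,0]
    - [0,0,0]
  yaw: [0,0,0]

```text
clock: 25.5
eef_pos: [0.5229, -0.0444, 0.2393]
orientation: [[0.997, -0.075, 0.0], [-0.075, -0.997, -0.0], [0.0, 0.0, -1.0]]
wrist_force: [-0.5, -0.2, -0.6]
finger_gap: 0.104
grip_force: 3.0
```

```bash
python3 f.py 16
```

```text
Traceback (most recent call last):
  File "f.py", line 8, in <module>
    F(int(sys.argv[1]))
    ~^^^^^^^^^^^^^^^^^^
  File "f.py", line 5, in F
    f=[];[(f.append(np.r_[sense()['wrist_force'],sense()['ft_torque']]),get_image('scene')) for _ in range(n)];f=np.array(f);s=sense()
                                                                        ~~~~~~~~~^^^^^^^^^
ValueError: 200 camera calls are used up
```

The camera budget is spent. From here I read the state after short hold rows.

```bash
cat > g.py <<'E'
from workcell import sense
import numpy as np
np.set_printoptions(precision=3,suppress=True)
s=sense();print(s['wrist_force'],s['ft_torque'],'Fx~',round(-s['ft_torque'][1]/.25,2),'Fy~',round(s['ft_torque'][0]/.22,2),s['eef_pos'],s['clock'])
E
python3 g.py
```

```text
[-0.427  0.466  0.581] [-0.043  0.123 -0.026] Fx~ -0.49 Fy~ -0.2 [ 0.523 -0.044  0.239] 25.75
```

Request:
apply_moves:
  claw: [0]
  travel:
    - [0,0,0]
  yaw: [0]

```text
clock: 25.88
eef_pos: [0.5229, -0.0444, 0.2393]
orientation: [[0.997, -0.075, 0.0], [-0.075, -0.997, -0.0], [0.0, 0.0, -1.0]]
wrist_force: [-0.9, 0.1, -1.0]
finger_gap: 0.107
grip_force: 3.0
```

```bash
python3 g.py
```

```text
[-0.918  0.127 -0.958] [0.044 0.121 0.012] Fx~ -0.49 Fy~ 0.2 [ 0.523 -0.044  0.239] 25.875
```

Request:
apply_moves:
  claw: [0]
  travel:
    - [0,0,0]
  yaw: [0]

```text
clock: 26.0
eef_pos: [0.5229, -0.0444, 0.2393]
orientation: [[0.997, -0.075, 0.0], [-0.075, -0.997, -0.0], [0.0, 0.0, -1.0]]
wrist_force: [-0.7, 0.0, 0.4]
finger_gap: 0.109
grip_force: 3.0
```

```bash
python3 g.py
```

```text
[-0.722  0.021  0.388] [0.056 0.166 0.03 ] Fx~ -0.67 Fy~ 0.25 [ 0.523 -0.044  0.239] 26.0
```

Request:
apply_moves:
  claw: [0]
  travel:
    - [0,0,0]
  yaw: [0]

```text
clock: 26.12
eef_pos: [0.5229, -0.0444, 0.2393]
orientation: [[0.997, -0.075, 0.0], [-0.075, -0.997, -0.0], [0.0, 0.0, -1.0]]
wrist_force: [-0.4, -0.9, -0.3]
finger_gap: 0.107
grip_force: 3.0
```

```bash
python3 g.py
```

```text
[-0.44  -0.866 -0.259] [0.064 0.118 0.005] Fx~ -0.47 Fy~ 0.29 [ 0.523 -0.044  0.239] 26.125
```

Request:
apply_moves:
  claw: [0,0,0,0]
  travel:
    - [-0.002,-0.0005,0]
    - [0,0,0]
    - [0,0,0]
    - [0,0,0]
  yaw: [0,0,0,0]

```text
clock: 26.62
eef_pos: [0.5228, -0.0444, 0.2393]
orientation: [[0.997, -0.075, 0.0], [-0.075, -0.997, -0.0], [0.0, 0.0, -1.0]]
wrist_force: [0.9, -0.8, 0.2]
finger_gap: 0.104
grip_force: 3.0
```

```bash
python3 g.py
```

```text
[ 0.885 -0.808  0.181] [ 0.045  0.008 -0.007] Fx~ -0.03 Fy~ 0.2 [ 0.523 -0.044  0.239] 26.625
```

Request:
apply_moves:
  claw: [0]
  travel:
    - [0,0,0]
  yaw: [0]

```text
clock: 26.75
eef_pos: [0.5228, -0.0444, 0.2393]
orientation: [[0.997, -0.075, 0.0], [-0.075, -0.997, -0.0], [0.0, 0.0, -1.0]]
wrist_force: [-0.3, 0.0, 0.2]
finger_gap: 0.103
grip_force: 3.0
```

```bash
python3 g.py
```

```text
[-0.32   0.034  0.151] [-0.029 -0.047 -0.003] Fx~ 0.19 Fy~ -0.13 [ 0.523 -0.044  0.239] 26.75
```

Request:
apply_moves:
  claw: [0]
  travel:
    - [0,0,0]
  yaw: [0]

```text
clock: 26.88
eef_pos: [0.5228, -0.0444, 0.2393]
orientation: [[0.997, -0.075, 0.0], [-0.075, -0.997, -0.0], [0.0, 0.0, -1.0]]
wrist_force: [1.0, -0.8, -0.7]
finger_gap: 0.105
grip_force: 3.0
```

```bash
python3 g.py
```

```text
[ 1.012 -0.768 -0.672] [ 0.012 -0.014  0.043] Fx~ 0.06 Fy~ 0.06 [ 0.523 -0.044  0.239] 26.875
```

Request:
apply_moves:
  claw: [0]
  travel:
    - [0,0,0]
  yaw: [0]

```text
clock: 27.0
eef_pos: [0.5229, -0.0444, 0.2393]
orientation: [[0.997, -0.075, 0.0], [-0.075, -0.997, -0.0], [0.0, 0.0, -1.0]]
wrist_force: [1.0, 0.0, -0.3]
finger_gap: 0.105
grip_force: 3.0
```

```bash
python3 g.py
```

```text
[ 0.975  0.037 -0.28 ] [-0.029 -0.049  0.046] Fx~ 0.2 Fy~ -0.13 [ 0.523 -0.044  0.239] 27.0
```

Forces are balanced. I release now by opening gradually.

Request:
apply_moves:
  claw: [11,12,14,18,24,30,36,40,40,40]
  travel:
    - [0,0,0]
    - [0,0,0]
    - [0,0,0]
    - [0,0,0]
    - [0,0,0]
    - [0,0,0]
    - [0,0,0]
    - [0,0,0]
    - [0,0,0]
    - [0,0,0]
  yaw: [0,0,0,0,0,0,0,0,0,0]

```text
clock: 28.25
eef_pos: [0.5227, -0.0444, 0.2393]
orientation: [[0.997, -0.075, 0.0], [-0.075, -0.997, -0.0], [0.0, 0.0, -1.0]]
wrist_force: [0.1, -0.5, -0.1]
finger_gap: 0.426
grip_force: 0.0
```

```bash
python3 g.py
```

```text
[ 0.059 -0.465 -0.149] [ 0.036 -0.024 -0.031] Fx~ 0.1 Fy~ 0.16 [ 0.523 -0.044  0.239] 28.25
```

Request:
apply_moves:
  claw: [40,40,40,40,40,40,40,40,40,40,40,40]
  travel:
    - [0,0,-0.05]
    - [0,0,-0.1]
    - [0,0,-0.2]
    - [0,0,-0.3]
    - [0,0,-0.4]
    - [0,0,-0.4]
    - [0,0,-0.3]
    - [0,0,-0.2]
    - [-0.3,0,0]
    - [-0.5,0,0]
    - [-0.3,0,0]
    - [0,0,0]
  yaw: [0,0,0,0,0,0,0,0,0,0,0,0]

```text
clock: 29.75
eef_pos: [0.4555, -0.0392, 0.3565]
orientation: [[0.997, -0.075, 0.001], [-0.075, -0.997, -0.0], [0.001, 0.0, -1.0]]
wrist_force: [-0.3, 0.1, 0.4]
finger_gap: 0.423
grip_force: 0.0
```

Request:
apply_moves:
  claw: [40,40,40,40,40,40,40,40,40,40,40,40]
  travel:
    - [0,0,0]
    - [0,0,0]
    - [0,0,0]
    - [0,0,0]
    - [0,0,0]
    - [0,0,0]
    - [0,0,0]
    - [0,0,0]
    - [0,0,0]
    - [0,0,0]
    - [0,0,0]
    - [0,0,0]
  yaw: [0,0,0,0,0,0,0,0,0,0,0,0]

```text
clock: 31.25
eef_pos: [0.4569, -0.0394, 0.3562]
orientation: [[0.997, -0.075, -0.0], [-0.075, -0.997, -0.0], [0.0, 0.0, -1.0]]
wrist_force: [-0.2, -1.1, 0.0]
finger_gap: 0.428
grip_force: 0.0
```

```bash
python3 -c "
from workcell import manip,sense
s=sense();print(s['clock'],s['wrist_force'],s['eef_pos']);print(manip.close_job())"
```

```text
31.25 [-0.1595887  -1.1153275   0.04563898] [ 0.45689436 -0.03939901  0.35624319]
the job is handed in; nothing more can be done
None
```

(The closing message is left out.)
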